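# Load the negative viewer and set its lamp dial

## Robot

A 7-joint arm with a two-finger parallel gripper is mounted at the origin on the work surface. World frame = base frame: x ahead of the robot, y to its left, z up, the work surface at z = 0. Lengths are in m, angles in degrees, forces in N, time in s.
With the tool pointing down it reaches from about 0.425 to 0.825 m from the base axis. Payload 3.6 kg.
Tool frame: the origin (TCP) lies on the centre line of the jaws, within the pads' length; the fingertips stand 11 mm ahead of it and the grasp point (between the pads) lies 8 mm behind it; z points along the fingers, y is the line along which they close (so a half turn about z gives the same grasp; the last joint's range is limited). The gripper opens to 85 mm and grips with 20 to 120 N. Pads are 22 mm wide; open, the fingers measure 114 mm over their backs; the gripper's body (76 mm by 85 mm) begins 54 mm behind the grasp point. The pads swing forward as they close: fully open they stand 13 mm farther back than shut.
Start: joints at [71.706, 35.231, -0.722, 81.555, 0.464, 63.22, -2.315], TCP at [0.188, -0.622, 0.242] pointing down, gripper open.
Joint ranges: [-178.69, 178.69], [-17.37, 117.87], [-77.05, 75.6], [15.02, 138.74], [-78.02, 258.01], [0.78, 113.62], [-162.83, 162.83]. Speed limits (degrees/s): [159.86, 159.86, 180, 180, 180, 180, 180].

## Interface

Orientations are given as a 3x3 rotation matrix whose columns are the frame's x, y, z axes.
In Python, from cell import r gives the robot as it stands.
- The arm moves only by the shell command python3 -m pendant 'ROWS' [FORCE]. ROWS is JSON, a list of rows, each an object with "dp": the shift along the tool's x, y, z each as a share of 0.2 m, from -1 to 1, a list of three; "dr": the turn, a rotation vector about the tool's x, y, z each as a share of 2 pi rad, from -1 to 1, a list of three; "fingers": the gripper command: -1 is fully open, 1 is shut, values between are in proportion. In form: [{"dp": [x, y, z], "dr": [rx, ry, rz], "fingers": fingers}, ...]. A call has 1 to 20 rows; each row is the pose to reach, as a shift and turn from the pose commanded when the call began, along the tool's axes at that moment, turning the shorter way round; what a row does not reach only later rows make up. A row lasts 1/12 s, in which the tool goes at most 41.7 mm and 7.16 degrees, less where a joint would pass 70% of its speed; a pose out of reach is approached as far as the arm can. A call with a number of a shift or a turn outside -1 to 1 is refused whole. A call with a gripper value outside its range is refused whole. The fingers move at their own pace and stop on an object; FORCE is the grip in N (left out, the last holds). Time passes only in rows, so rows that repeat a pose let the fingers close. It gives the time, the measured TCP pose, the force, the opening and the grip force at its end, in the units of the state.
- r.observe(): the state, without advancing time (a new reading comes with each control period).
- r.camera(name): name is "side" or "top"; returns a dict with "frame" (400x640x3 uint8, red, green, blue), "camera_matrix" (3x3 intrinsics, pixels), "k1" (the pictures are not rectified: a ray, as slopes to the right and down, at radius r is drawn at 1 + k1 r^2 times it, then the intrinsics apply), "origin" and "attitude" of the camera in the world. Camera axes: x right, y down, z forward; pixel columns grow to the right and rows downward; lengths in m; the calibration is good to about 2 mm. A picture is of the moment at which its call begins. There is no depth.
- r.hand_in(): hands the job in; it is judged then, once.
The state is a dict: "clock": time; "joints": joint angles; "dq": joint speeds; "joint_torque": joint torques, N m; "tcp_pos": TCP position; "tcp_rot": TCP orientation; "wrist_force": force on the tool from outside, world axes, zero at the start; "ft_torque": the same for the moment, N m; "width": opening from 0.0 (shut) to 1.0 (fully open); "grasp_force": force on a finger pad.
Only numpy, scipy, OpenCV 4.12 (cv2) and the standard library are available. Lean on these libraries where they do the work, as an engineer would, in place of code of your own. Each camera call takes 0.05 s, during which the arm holds its last target. There are 200 camera calls.

## Task

In the museum's storeroom, slide the long, narrow framed negative along the viewer's feed tongue into the slot until it is fully home against the stop. Only then turn the lamp dial clockwise until its pointer lines up with the small bright metal marker bar at the dial's rim, leaving the marker itself where it is. Leave everything else on the table undisturbed.

Things in the scene. Friction and masses are not known exactly. Their poses are not given: they have to be found in the camera images.
- carrier: The long narrow framed glass negative: a rigid slab 120 x 56 x 12 mm (x, y, z) with an aluminium frame and amber glass, about 0.2 kg, lying flat and loose on the table. Origin: centre of its underside; x along its length. Both ends and both faces are alike; either end may go in first.
- viewer: Fixed grey viewer, its top 66 mm above the table. Origin: on the table under the centre of the slot mouth in its front face; x points into the slot (away from the robot), y left, z up. The body spans x 0 to 170, y -165 to +45 mm. The slot is under the glass window, the dial on top at the right (-y).
- slot_mouth (a point): Centre of the slot's floor at the front face, 35 mm above the table; axes as the viewer's. The level slot is 59 mm wide and 16 mm high (35 to 51 mm above the table). A small flared cheek at each side stands out 10 mm in front of the face and guides the carrier in; the cheeks reach y +/-40 mm and 54 mm above the table.
- slot_stop (a point): Centre of the slot's far end at floor level, the stop, 114 mm beyond slot_mouth. A carrier fully home touches it: its centre is then 54 mm inside the mouth and its rear end sticks out 6 mm.
- tongue_end (a point): Front end of the feed tongue, top centre. The tongue is a flat shelf in front of the slot, 95 mm long, 42 mm wide (narrower than the carrier, so fingers pass beside it), 6 mm thick, its top 35 mm above the table, level with the slot floor; under it only a thin foot 12 mm wide.
- dial_axis (a point): Point on the dial's axis at a good height to grip, 97 mm above the table (viewer x 85, y -105 mm); axes as the viewer's. Dial: black skirt of 24 mm radius, and on it an upright bar grip 46 mm long, 14 mm thick, from 80 to 110 mm above the table. The bar lies along the pointer; a white line on its top and on a short nose marks the pointer end.
- dial (a joint): Dial angle in rad, growing clockwise seen from above, 0 to 5.236 (stops). At 0 the pointer points 150 degrees counter-clockwise (seen from above) from the viewer's x axis, so its direction is 150 degrees minus the angle. Turns freely against slight friction (0.05 N m) and stays where left.
- dial_tip (a point): Tip of the dial's pointer nose, 34 mm from the axis, 76 mm above the table.
- marker (a joint): Angle of the marker, counted like dial: the dial is set when both are equal. The marker ring is stiff (0.4 N m) and must not be moved.
- marker_tip (a point): The point the pointer tip must meet: 34 mm from the dial's axis, 76 mm above the table, at the inner end of the marker. The marker is a bright metal bar (22 mm long, 7 mm wide, top 75 mm above the table, lying radially 35 to 57 mm from the axis, over the scale) on a thin dark ring under the dial. The scale has white ticks every 15 degrees.
- wide_carrier: Bystander: square framed negative, 96 x 96 x 12 mm, too wide for the slot; origin under its centre.
- loupe: Bystander: black eyepiece loupe, 38 mm across, 36 mm high; origin under its centre.
- jar: Bystander: glass jar, 60 mm across, 85 mm high; origin under its centre.
- pot: Bystander: small clay pot, 84 mm across, 70 mm high, with two side handles; origin under its centre.
- ledger: Bystander: closed blue ledger, 156 x 210 x 30 mm; origin under its centre.
- brush: Bystander: brush lying on the table, 170 mm long; its length runs along its x.
- weight: Bystander: brass weight, 40 mm across, 44 mm high; origin under its centre.
Things that resemble listed ones, but are neither listed nor needed, are in the scene too. What is shaped like the carrier but pink is not meant.

How it is judged:
By the outcome, as a careful person would: the job done as asked, in the order asked, and still so for the second after the job is handed in, with the robot touching nothing.
It also fails if it takes over 69 s, if anything falls off the work surface, if the arm or the gripper's body presses on something with over 40 N, if the wrist force passes 120 N, or if a joint passes its speed limit or range.

## Working session

There is one attempt and no reset: what is moved stays moved. The work goes in short steps, Python scripts to look and compute and a shell command to move; the robot and the scene stay as the last step left them, time stands still between calls to the robot, and variables do not carry over. Pictures are saved under pics/ and viewed, at most 10 in all, crops included, and the job is handed in when it is done.

```bash
ls; mkdir -p pics; python3 - <<'E'
from cell import r
import cv2,numpy as np
for n in("side","top"):
    c=r.camera(n); cv2.imwrite(f"pics/{n}0.png",c["frame"][:,:,::-1]); np.savez(f"{n}0.npz",**{k:v for k,v in c.items()})
    print(n,np.array(c["camera_matrix"]).tolist(),c["k1"],c["origin"],np.array(c["attitude"]).round(4).tolist())
s=r.observe(); print(s)
E
```

```text
pics
side [[505.89616386416134, 0.0, 322.45035121976116], [0.0, 505.89616386416134, 198.54213489726908], [0.0, 0.0, 1.0]] 0.032241011016093744 [-0.07956937  0.69348535  1.06964816] [[-0.7488, -0.4821, 0.4549], [-0.6628, 0.5436, -0.5149], [0.001, -0.6871, -0.7266]]
top [[450.66006474944146, 0.0, 321.41588932870826], [0.0, 450.66006474944146, 192.4688778251764], [0.0, 0.0, 1.0]] 0.03751694643581712 [0.31273576 0.01917554 1.57557523] [[-0.0084, -0.9924, 0.1225], [-1.0, 0.0078, -0.0054], [0.0044, -0.1226, -0.9925]]
{'clock': 0.1, 'joints': array([71.70611281, 35.28341865, -0.72351434, 81.63223955,  0.46459198,
       63.2186563 , -2.31531894]), 'dq': array([ 0.08771067, -0.02865232,  0.0063606 , -0.20140608, -0.06812378,
       -0.1269438 ,  0.06370423]), 'joint_torque': array([ 1.70785021e-03, -4.70379817e+01,  2.60463394e-01, -1.71568573e+01,
        1.01247279e-02,  5.91100281e-03, -8.45666619e-06]), 'tcp_pos': array([ 0.18743034, -0.62170277,  0.24125663]), 'tcp_rot': array([[ 9.57422918e-01,  2.88688205e-01, -6.90194360e-04],
       [ 2.88689029e-01, -9.57420419e-01,  2.18771862e-03],
       [-2.92376090e-05, -2.29382349e-03, -9.99997369e-01]]), 'wrist_force': array([-0.84847134, -0.13989745,  0.27391655]), 'ft_torque': array([-0.02584999,  0.01320809, -0.00308339]), 'grasp_force': 0.0, 'width': 1.0005950867894127}
```

View pics/top0.png

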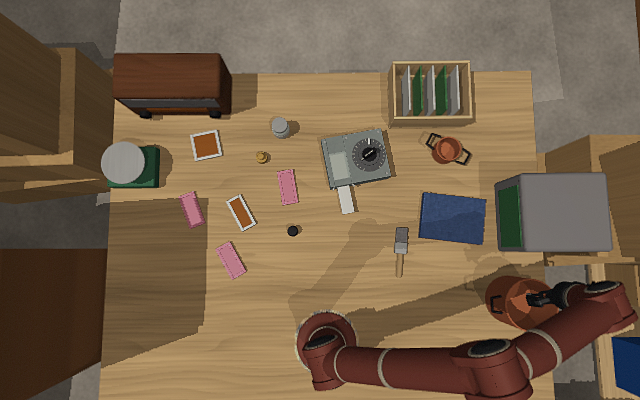

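View pics/side0.png

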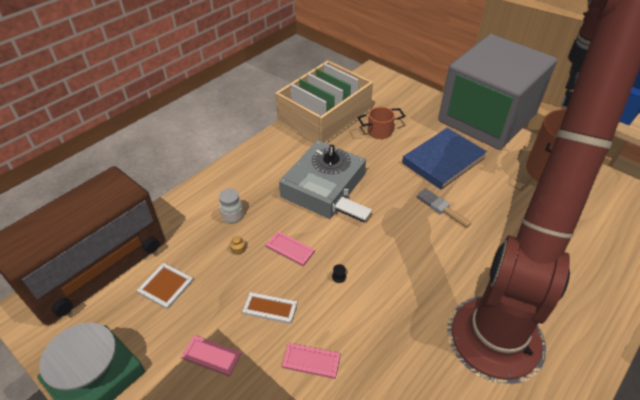

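The top view shows the carrier at about (241,212), the viewer at (356,157) with its tongue end near (348,212), and the dial at (369,154). The side view shows the carrier at (270,307), the dial at (331,157) and the tongue end at (365,215).

```bash
cat > h.py <<'E'
import numpy as np,cv2
def load(n): return dict(np.load(n+".npz"))
def dist(c): return np.array([c["k1"],0,0,0,0.])
def px2w(c,px,z):
    px=np.asarray(px,float).reshape(-1,1,2)
    u=cv2.undistortPoints(px,c["camera_matrix"],dist(c)).reshape(-1,2)
    d=np.c_[u,np.ones(len(u))]@np.array(c["attitude"]).T
    o=np.array(c["origin"]); return o+d*((z-o[2])/d[:,2:3])
def w2px(c,P):
    R=np.array(c["attitude"]).T; t=-R@np.array(c["origin"])
    return cv2.projectPoints(np.asarray(P,float).reshape(-1,3),cv2.Rodrigues(R)[0],t,c["camera_matrix"],dist(c))[0].reshape(-1,2)
E
python3 - <<'E'
from h import *
T=load("top0");S=load("side0")
for n,c,(x0,x1,y0,y1) in(("top",T,(222,262,188,236)),("side",S,(238,302,286,328))):
    f=c["frame"].astype(int); sub=f[y0:y1,x0:x1]
    R,G,B=sub[...,0],sub[...,1],sub[...,2]
    glass=(R-B>70)&(R<190)&(G<110)
    m=np.uint8(glass)*255
    k,l,st,ce=cv2.connectedComponentsWithStats(m); i=1+np.argmax(st[1:,4])
    ys,xs=np.nonzero(l==i); P=px2w(c,np.c_[xs+x0,ys+y0],0.012)[:,:2]
    r=cv2.minAreaRect(np.float32(P*1000)); w,v=np.linalg.eigh(np.cov(P.T))
    print(n,st[i],P.mean(0),r,np.degrees(np.arctan2(v[1,1],v[0,1])))
a=cv2.resize(T["frame"][115:220,315:400],None,fx=4.7,fy=5.7,interpolation=cv2.INTER_CUBIC)
a=cv2.resize(T["frame"][120:220,315:400],(400,471),interpolation=cv2.INTER_CUBIC)
b=cv2.resize(S["frame"][135:225,272:377],(400,343),interpolation=cv2.INTER_CUBIC)
o=np.zeros((600,800,3),np.uint8);o[:471,:400]=a;o[:343,400:]=b
d=cv2.resize(T["frame"][132:176,347:391],(256,256),interpolation=cv2.INTER_CUBIC);o[344:,400:656]=d
cv2.imwrite("pics/comp0.png",o[:,:,::-1])
E
```

```text
top [  8  10  22  30 294] [0.43863427 0.29230114] ((438.6719665527344, 292.4361572265625), (100.14895629882812, 35.30668640136719), 28.918703079223633) -151.8557564371063
side [ 11  11  42  20 486] [0.44151806 0.29349011] ((441.8153076171875, 293.6083984375), (97.17349243164062, 32.35329818725586), 28.675613403320312) -151.5582627438374
```

View pics/comp0.png

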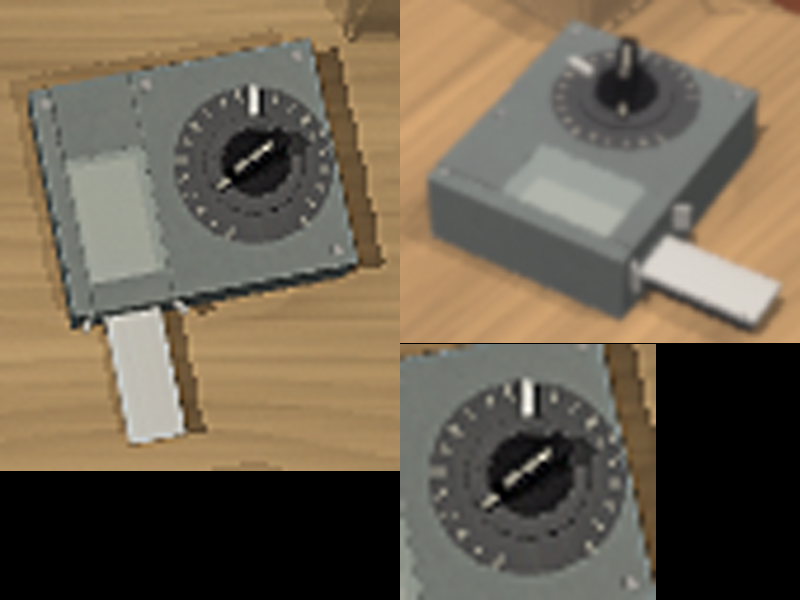

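The zoom gives the viewer corners, the tongue end, the marker at about (254,98) and the pointer nose at about (218,186). The pointer therefore needs a clockwise turn of roughly 125 degrees.

```bash
python3 - <<'E'
from h import *
from scipy.optimize import least_squares
T=load("top0");S=load("side0")
t=lambda p:np.array(p)/[400/85,471/100]+[315,120]-.4
s=lambda p:(np.array(p)-[400,0])/[400/105,343/90]+[272,135]-.4
mp=[(170,45,66),(170,-165,66),(0,-165,66),(-95,21,35),(-95,-21,35)]
tp=t([(30,92),(312,40),(357,264),(130,443),(184,433)])
ms=[(0,45,66),(170,45,66),(170,-165,66),(0,-165,66)]
ms=[(170,45,66),(170,-165,66),(-95,-21,35),(-95,21,35)]
sp=s([(430,178),(575,25),(780,288),(752,320)])
# side image: which corners: left=(170,45)?, printed residuals tell
def W(x,m):
    c,n=np.cos(x[2]),np.sin(x[2]); m=np.array(m,float)/1000
    return np.c_[x[0]+c*m[:,0]-n*m[:,1],x[1]+n*m[:,0]+c*m[:,1],m[:,2]]
for k in("top","both"):
    def f(x):
        e=(w2px(T,W(x,mp))-tp).ravel()
        return e if k=="top" else np.r_[e,(w2px(S,W(x,ms))-sp).ravel()]
    q=least_squares(f,[.58,-.05,.2],loss="soft_l1"); x=q.x
    print(k,x[:2],np.degrees(x[2]),f(x).round(1))
x0=x
print("side pred",w2px(S,W(x0,[(170,45,66),(170,-165,66),(0,-165,66),(0,45,66),(-95,21,35),(-95,-21,35),(85,-105,80)])).round(1).tolist())
ax=W(x0,[(85,-105,76)])[0]; print("axis",ax, "px",w2px(T,ax))
for nm,p,z in(("nose",(220,186),.076),("bar end top", (272,145),.11),("mk in",(255,112),.075),("mk out",(253,86),.075)):
    w=px2w(T,t(p),z)[0]; d=w-ax; print(nm,w,np.linalg.norm(d[:2])*1000, 150-np.degrees(np.arctan2(d[1],d[0])-x0[2]))
for nm,p,z in(("mk in",(590,70),.075),("mk out",(571,60),.075),("nose",(623,110),.076)):
    w=px2w(S,s(p),z)[0]; d=w-ax; print("S",nm,w,np.linalg.norm(d[:2])*1000, 150-np.degrees(np.arctan2(d[1],d[0])-x0[2]))
E
```

```text
top [ 0.52515628 -0.06251284] 10.144364725282175 [-0.2 -0.4 -0.  -0.4  0.4  0.1 -0.4  0.4  0.2  0.3]
both [ 0.52627073 -0.0614391 ] 10.102348865833992 [-0.5 -0.8 -0.3 -0.7  0.1 -0.2 -0.7  0.1 -0.1 -0.1 -0.5 -0.3  0.6 -1.2
  1.1 -0.2  1.2  1.2]
side pred [[278.9, 181.0], [318.1, 139.9], [367.2, 159.4], [330.7, 204.1], [365.2, 219.8], [372.4, 209.9], [332.0, 157.4]]
axis [ 0.62837063 -0.14990157  0.076     ] px [[368.60101853 153.86633941]]
nose [ 0.61058015 -0.12500631  0.076     ] 30.598616045652655 34.55224135105729
bar end top [ 0.6328506  -0.15889326  0.11      ] 10.045924926004556 223.6183098591319
mk in [ 0.66485375 -0.15138956  0.075     ] 36.5134446148589 162.43789539269133
mk out [ 0.68403828 -0.15033349  0.075     ] 55.66932139353757 160.54689247282
S mk in [ 0.66816809 -0.14835594  0.075     ] 39.82746543425836 157.8782410735471
S mk out [ 0.6870433  -0.14728652  0.075     ] 58.73091566287807 157.55035488505223
S nose [ 0.61837191 -0.12999761  0.076     ] 22.274248197886298 43.42974777994195
```

```bash
cat > go.py <<'E'
# usage: go.py x y z yaw [x y z yaw ...] -> dp, dr from the present pose, tool straight down
import sys,numpy as np
from scipy.spatial.transform import Rotation as R
from cell import r
s=r.observe(); R0=np.array(s["tcp_rot"]); p0=np.array(s["tcp_pos"])
print("t",round(s["clock"],2),"p",p0.round(4),"yaw",round(np.degrees(np.arctan2(R0[1,0],R0[0,0])),2),"j",np.round(s["joints"],0),"F",np.round(s["wrist_force"],1),"w",round(s["width"]*85,1),"g",round(s["grasp_force"],1))
a=list(map(float,sys.argv[1:]))
for i in range(0,len(a),4):
    w=R.from_euler("z",a[i+3],degrees=True).as_matrix()@np.diag([1,-1,-1])
    print("dp",(R0.T@(np.array(a[i:i+3])-p0)/.2).round(3).tolist(),"dr",(R.from_matrix(R0.T@w).as_rotvec()/2/np.pi).round(4).tolist())
E
python3 go.py .19 -.60 .30 16.8  .20 -.45 .30 16.8
```

```text
t 0.1 p [ 0.1874 -0.6217  0.2413] yaw 16.78 j [72. 35. -1. 82.  0. 63. -2.] F [-0.8 -0.1  0.3] w 85.1 g 0.0
dp [0.044, -0.101, -0.293] dr [-0.0004, 0.0, -0.0001]
dp [0.308, -0.804, -0.292] dr [-0.0004, 0.0, -0.0001]
```

```bash
python3 -m pendant '[{"dp":[0.04,-0.1,-0.29],"dr":[0,0,0],"fingers":-0.55},{"dp":[0.04,-0.1,-0.29],"dr":[0,0,0],"fingers":-0.55},{"dp":[0.31,-0.8,-0.29],"dr":[0,0,0],"fingers":-0.55},{"dp":[0.31,-0.8,-0.29],"dr":[0,0,0],"fingers":-0.55},{"dp":[0.31,-0.8,-0.29],"dr":[0,0,0],"fingers":-0.55},{"dp":[0.31,-0.8,-0.29],"dr":[0,0,0],"fingers":-0.55}]'; python3 go.py .33 -.34 .30 22 .44 -.16 .3 28.4
```

```text
clock: 0.6
tcp_pos: [0.2012, -0.4465, 0.3]
tcp_rot: [[0.957, 0.291, -0.0], [0.291, -0.957, 0.004], [0.001, -0.004, -1.0]]
wrist_force: [0.7, -0.3, -0.4]
width: 0.776
grasp_force: 0.0
t 0.6 p [ 0.2012 -0.4465  0.3   ] yaw 16.93 j [ 65.  18.  -2. 102.   1.  60. -11.] F [ 0.7 -0.3 -0.4] w 66.0 g 0.0
dp [0.771, -0.322, 0.002] dr [-0.0006, -0.0002, -0.0141]
dp [1.559, -1.023, 0.005] dr [-0.0006, -0.0002, -0.0319]
```

```bash
python3 -m pendant '[{"dp":[0.77,-0.32,0],"dr":[0,0,-0.014],"fingers":-0.55},{"dp":[0.77,-0.32,0],"dr":[0,0,-0.014],"fingers":-0.55},{"dp":[0.77,-0.32,0],"dr":[0,0,-0.014],"fingers":-0.55},{"dp":[0.77,-0.32,0],"dr":[0,0,-0.014],"fingers":-0.55},{"dp":[1,-1,0],"dr":[0,0,-0.03],"fingers":-0.55},{"dp":[1,-1,0],"dr":[0,0,-0.03],"fingers":-0.55},{"dp":[1,-1,0],"dr":[0,0,-0.03],"fingers":-0.55},{"dp":[1,-1,0],"dr":[0,0,-0.03],"fingers":-0.55},{"dp":[1,-1,0],"dr":[0,0,-0.03],"fingers":-0.55}]'; python3 go.py .48 0.0 .30 28.4 .45 .15 .3 28.4
```

```text
clock: 1.35
tcp_pos: [0.3345, -0.1969, 0.3003]
tcp_rot: [[0.882, 0.471, -0.001], [0.471, -0.882, 0.002], [0.0, -0.002, -1.0]]
wrist_force: [0.3, -1.0, -1.0]
width: 0.771
grasp_force: 0.0
t 1.35 p [ 0.3345 -0.1969  0.3003] yaw 28.08 j [ 39.   8. -13. 115.   2.  57. -37.] F [ 0.3 -1.  -1. ] w 65.5 g 0.0
dp [1.105, -0.526, 0.003] dr [-0.0004, -0.0, -0.0009]
dp [1.326, -1.258, 0.004] dr [-0.0004, -0.0, -0.0009]
```

```bash
python3 -m pendant '[{"dp":[0.98,-0.53,0],"dr":[0,0,0],"fingers":-0.55},{"dp":[0.98,-0.53,0],"dr":[0,0,0],"fingers":-0.55},{"dp":[0.98,-0.53,0],"dr":[0,0,0],"fingers":-0.55},{"dp":[0.98,-0.53,0],"dr":[0,0,0],"fingers":-0.55},{"dp":[0.98,-0.53,0],"dr":[0,0,0],"fingers":-0.55},{"dp":[0.98,-0.53,0],"dr":[0,0,0],"fingers":-0.55},{"dp":[1,-1,0],"dr":[0,0,0],"fingers":-0.55},{"dp":[1,-1,0],"dr":[0,0,0],"fingers":-0.55},{"dp":[1,-1,0],"dr":[0,0,0],"fingers":-0.55},{"dp":[1,-1,0],"dr":[0,0,0],"fingers":-0.55}]'; python3 go.py .42 .23 .25 28.4 .4083 .2758 .2 28.4
```

```text
clock: 2.18
tcp_pos: [0.4181, 0.0707, 0.3003]
tcp_rot: [[0.883, 0.469, -0.0], [0.469, -0.883, 0.001], [0.0, -0.001, -1.0]]
wrist_force: [0.4, -0.4, -0.3]
width: 0.776
grasp_force: 0.0
t 2.18 p [0.4181 0.0707 0.3003] yaw 27.97 j [  7.  13. -24. 110.   6.  58. -82.] F [ 0.4 -0.4 -0.3] w 66.0 g 0.0
dp [0.382, -0.699, 0.252] dr [-0.0002, -0.0, -0.0012]
dp [0.438, -0.928, 0.503] dr [-0.0002, -0.0, -0.0012]
```

```bash
python3 -m pendant '[{"dp":[0.44,-0.93,0.5],"dr":[0,0,-0.001],"fingers":-0.55},{"dp":[0.44,-0.93,0.5],"dr":[0,0,-0.001],"fingers":-0.55},{"dp":[0.44,-0.93,0.5],"dr":[0,0,-0.001],"fingers":-0.55},{"dp":[0.44,-0.93,0.5],"dr":[0,0,-0.001],"fingers":-0.55},{"dp":[0.44,-0.93,0.5],"dr":[0,0,-0.001],"fingers":-0.55},{"dp":[0.44,-0.93,0.5],"dr":[0,0,-0.001],"fingers":-0.55},{"dp":[0.44,-0.93,0.95],"dr":[0,0,-0.001],"fingers":-0.55},{"dp":[0.44,-0.93,0.95],"dr":[0,0,-0.001],"fingers":-0.55},{"dp":[0.44,-0.93,0.95],"dr":[0,0,-0.001],"fingers":-0.55},{"dp":[0.44,-0.93,0.95],"dr":[0,0,-0.001],"fingers":-0.55}]'; python3 go.py .4083 .2758 .05 28.4  .4083 .2758 .012 28.4
```

```text
clock: 3.02
tcp_pos: [0.411, 0.2707, 0.1078]
tcp_rot: [[0.885, 0.466, -0.005], [0.466, -0.885, -0.005], [-0.007, 0.002, -1.0]]
wrist_force: [0.0, 0.6, 0.6]
width: 0.774
grasp_force: 0.0
t 3.02 p [0.411  0.2707 0.1078] yaw 27.8 j [ -22.   34.  -21.  115.   20.   35. -119.] F [0.  0.6 0.6] w 65.8 g 0.0
dp [0.002, -0.03, 0.289] dr [0.0004, 0.0011, -0.0017]
dp [0.003, -0.03, 0.479] dr [0.0004, 0.0011, -0.0017]
```

```bash
python3 -m pendant '[{"dp":[0,0,0.24],"dr":[0,0,0],"fingers":-0.55},{"dp":[0,0,0.24],"dr":[0,0,0],"fingers":-0.55},{"dp":[0,0,0.24],"dr":[0,0,0],"fingers":-0.55},{"dp":[0,0,0.24],"dr":[0,0,0],"fingers":-0.55},{"dp":[0,0,0.24],"dr":[0,0,0],"fingers":-0.55}]'; python3 - <<'E'
from h import *
from cell import r
o=np.zeros((400,800,3),np.uint8)
for i,(n,b) in enumerate((("side",(220,320,260,360)),("top",(205,285,170,250)))):
    c=r.camera(n); np.savez(f"{n}1.npz",**c)
    o[:,400*i:400*i+400]=cv2.resize(c["frame"][b[2]:b[3],b[0]:b[1]],(400,400),interpolation=cv2.INTER_CUBIC)
cv2.imwrite("pics/g1.png",o[:,:,::-1])
E
python3 go.py .4083 .2758 .012 28.4
```

```text
clock: 3.43
tcp_pos: [0.4126, 0.2741, 0.0646]
tcp_rot: [[0.884, 0.468, 0.004], [0.468, -0.884, 0.002], [0.004, -0.0, -1.0]]
wrist_force: [-0.4, -0.2, 0.9]
width: 0.774
grasp_force: 0.0
t 3.53 p [0.4123 0.2741 0.0644] yaw 27.91 j [ -24.   38.  -18.  117.   24.   28. -122.] F [-0.7 -0.2  0.3] w 66.0 g 0.0
dp [-0.015, -0.017, 0.262] dr [-0.0001, -0.0006, -0.0014]
```

View pics/g1.png

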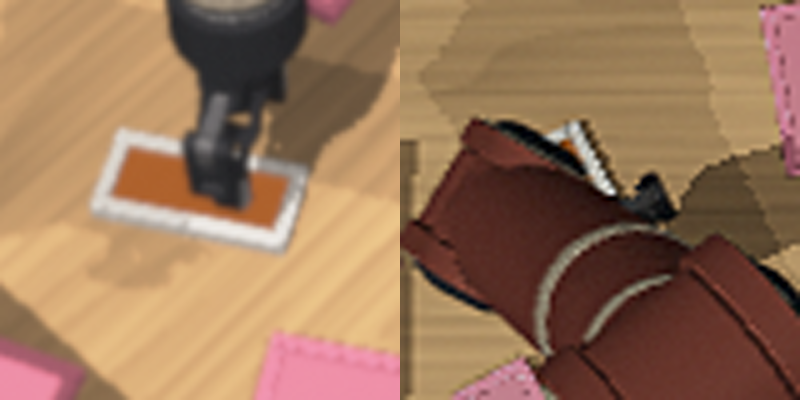

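The side picture shows the gripper over the rear half of the carrier, with the fingers astride it (crop 225,180), so I go down.

```bash
python3 -m pendant '[{"dp":[-0.015,-0.017,0.15],"dr":[0,0,-0.001],"fingers":-0.55},{"dp":[-0.015,-0.017,0.15],"dr":[0,0,-0.001],"fingers":-0.55},{"dp":[-0.015,-0.017,0.22],"dr":[0,0,-0.001],"fingers":-0.55},{"dp":[-0.015,-0.017,0.24],"dr":[0,0,-0.001],"fingers":-0.55},{"dp":[-0.015,-0.017,0.25],"dr":[0,0,-0.001],"fingers":-0.55},{"dp":[-0.015,-0.017,0.255],"dr":[0,0,-0.001],"fingers":-0.55},{"dp":[-0.015,-0.017,0.255],"dr":[0,0,-0.001],"fingers":-0.55}]'; python3 go.py .4083 .2758 .010 28.4
```

```text
clock: 4.12
tcp_pos: [0.4072, 0.2753, 0.012]
tcp_rot: [[0.881, 0.474, 0.001], [0.474, -0.881, 0.0], [0.001, -0.0, -1.0]]
wrist_force: [-0.0, 0.5, -0.0]
width: 0.771
grasp_force: 0.0
t 4.12 p [0.4072 0.2753 0.012 ] yaw 28.29 j [ -28.   43.  -14.  119.   27.   21. -124.] F [-0.   0.5 -0. ] w 65.5 g 0.0
dp [0.006, 0.0, 0.01] dr [-0.0, -0.0001, -0.0003]
```

```bash
python3 -m pendant '[{"dp":[0,0,0],"dr":[0,0,0],"fingers":1},{"dp":[0,0,0],"dr":[0,0,0],"fingers":1},{"dp":[0,0,0],"dr":[0,0,0],"fingers":1},{"dp":[0,0,0],"dr":[0,0,0],"fingers":1},{"dp":[0,0,0],"dr":[0,0,0],"fingers":1},{"dp":[0,0,0],"dr":[0,0,0],"fingers":1}]' 80; python3 go.py .4083 .2758 .10 28.4
```

```text
clock: 4.62
tcp_pos: [0.4073, 0.2752, 0.0128]
tcp_rot: [[0.881, 0.474, 0.001], [0.474, -0.881, 0.001], [0.002, 0.0, -1.0]]
wrist_force: [-0.8, -0.7, 7.4]
width: 0.627
grasp_force: 82.9
t 4.62 p [0.4073 0.2752 0.0128] yaw 28.27 j [ -28.   43.  -14.  119.   27.   21. -125.] F [-0.8 -0.7  7.4] w 53.3 g 82.9
dp [0.007, 0.0, -0.436] dr [0.0, -0.0002, -0.0003]
```

```bash
python3 -m pendant '[{"dp":[0,0,-0.1],"dr":[0,0,0],"fingers":1},{"dp":[0,0,-0.25],"dr":[0,0,0],"fingers":1},{"dp":[0,0,-0.4],"dr":[0,0,0],"fingers":1},{"dp":[0,0,-0.5],"dr":[0,0,0],"fingers":1},{"dp":[0,0,-0.5],"dr":[0,0,0],"fingers":1},{"dp":[0,0,-0.5],"dr":[0,0,0],"fingers":1}]'; python3 go.py .46 .12 .13 18; python3 - <<'E'
from h import *
from cell import r
o=np.zeros((400,800,3),np.uint8)
for i,(n,b) in enumerate((("side",(220,320,230,330)),("top",(205,285,170,250)))):
    c=r.camera(n)
    o[:,400*i:400*i+400]=cv2.resize(c["frame"][b[2]:b[3],b[0]:b[1]],(400,400),interpolation=cv2.INTER_CUBIC)
cv2.imwrite("pics/g2.png",o[:,:,::-1])
E
```

```text
clock: 5.12
tcp_pos: [0.4072, 0.2749, 0.1123]
tcp_rot: [[0.881, 0.474, 0.002], [0.474, -0.881, 0.001], [0.002, 0.0, -1.0]]
wrist_force: [-0.6, 0.1, -3.1]
width: 0.62
grasp_force: 85.2
t 5.12 p [0.4072 0.2749 0.1123] yaw 28.26 j [ -22.   33.  -22.  115.   21.   35. -119.] F [-0.6  0.1 -3.1] w 52.7 g 85.2
dp [-0.134, 0.807, -0.089] dr [-0.0, -0.0003, 0.0285]
```

View pics/g2.png

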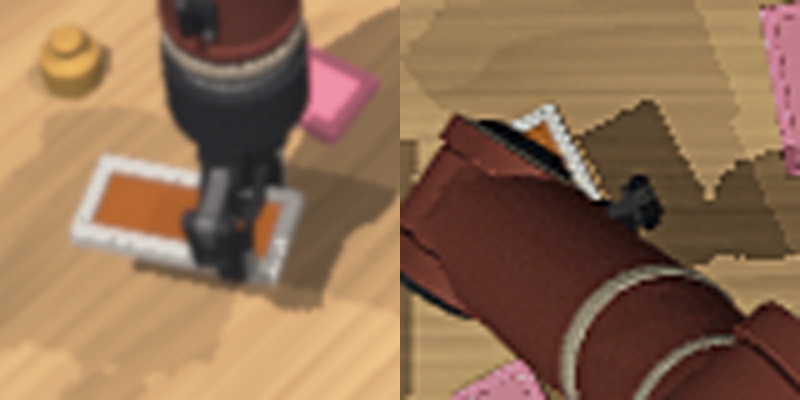

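The carrier is lifted level and gripped near its rear end: in the side crop it runs from (70,235) to (300,200), with the fingers at about (235,220).

```bash
python3 -m pendant '[{"dp":[-0.04,0.2,-0.09],"dr":[0,0,0.007],"fingers":1},{"dp":[-0.08,0.4,-0.09],"dr":[0,0,0.014],"fingers":1},{"dp":[-0.11,0.6,-0.09],"dr":[0,0,0.021],"fingers":1},{"dp":[-0.134,0.8,-0.09],"dr":[0,0,0.028],"fingers":1},{"dp":[-0.134,0.8,-0.09],"dr":[0,0,0.028],"fingers":1},{"dp":[-0.134,0.8,-0.09],"dr":[0,0,0.028],"fingers":1}]'; python3 go.py .4125 -.0815 .12 10.1
```

```text
clock: 5.72
tcp_pos: [0.4591, 0.1175, 0.1276]
tcp_rot: [[0.952, 0.306, -0.003], [0.306, -0.952, -0.003], [-0.004, 0.002, -1.0]]
wrist_force: [-0.6, 1.4, -2.2]
width: 0.623
grasp_force: 85.4
t 5.72 p [0.4591 0.1175 0.1276] yaw 17.79 j [  -3.   31.  -21.  117.   18.   36. -108.] F [-0.6  1.4 -2.2] w 53.0 g 85.4
dp [-0.525, 0.876, 0.042] dr [0.0003, 0.0006, 0.0214]
```

```bash
python3 -m pendant '[{"dp":[-0.1,0.2,0],"dr":[0,0,0.005],"fingers":1},{"dp":[-0.22,0.38,0],"dr":[0,0,0.01],"fingers":1},{"dp":[-0.34,0.56,0],"dr":[0,0,0.015],"fingers":1},{"dp":[-0.45,0.74,0],"dr":[0,0,0.0213],"fingers":1},{"dp":[-0.52,0.876,0],"dr":[0,0,0.0213],"fingers":1},{"dp":[-0.52,0.876,0.04],"dr":[0,0,0.0213],"fingers":1},{"dp":[-0.52,0.876,0.04],"dr":[0,0,0.0213],"fingers":1},{"dp":[-0.52,0.876,0.04],"dr":[0,0,0.0213],"fingers":1}]'; python3 - <<'E'
from h import *
from cell import r
o=np.zeros((450,800,3),np.uint8)
for i,(n,b) in enumerate((("side",(300,420,140,275)),("top",(300,420,120,255)))):
    c=r.camera(n); np.savez(f"{n}2.npz",**c)
    o[:,400*i:400*i+400]=cv2.resize(c["frame"][b[2]:b[3],b[0]:b[1]],(400,450),interpolation=cv2.INTER_CUBIC)
cv2.imwrite("pics/g3.png",o[:,:,::-1])
E
python3 go.py .4125 -.0815 .052 10.1
```

```text
clock: 6.38
tcp_pos: [0.4148, -0.0759, 0.1206]
tcp_rot: [[0.983, 0.185, -0.002], [0.185, -0.983, 0.002], [-0.001, -0.002, -1.0]]
wrist_force: [0.5, 0.0, -2.2]
width: 0.626
grasp_force: 85.4
t 6.48 p [ 0.4155 -0.075   0.1212] yaw 10.82 j [ 22.  28. -20. 125.  19.  30. -92.] F [-0.1  0.9 -2.5] w 52.9 g 85.4
dp [-0.021, 0.03, 0.346] dr [-0.0002, -0.0, 0.002]
```

View pics/g3.png

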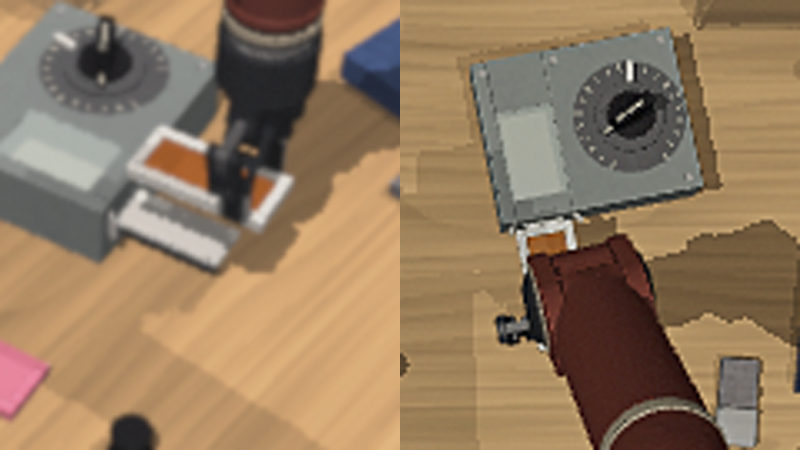

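```bash
python3 -m pendant '[{"dp":[-0.02,0.03,0.1],"dr":[0,0,0.002],"fingers":1},{"dp":[-0.02,0.03,0.2],"dr":[0,0,0.002],"fingers":1},{"dp":[-0.02,0.03,0.28],"dr":[0,0,0.002],"fingers":1},{"dp":[-0.02,0.03,0.32],"dr":[0,0,0.002],"fingers":1},{"dp":[-0.02,0.03,0.34],"dr":[0,0,0.002],"fingers":1},{"dp":[-0.02,0.03,0.34],"dr":[0,0,0.002],"fingers":1},{"dp":[-0.02,0.03,0.34],"dr":[0,0,0.002],"fingers":1}]'; python3 - <<'E'
from h import *
from cell import r
o=np.zeros((520,800,3),np.uint8)
for i,(n,b) in enumerate((("side",(310,390,160,264)),("top",(320,400,150,202)))):
    c=r.camera(n); np.savez(f"{n}3.npz",**c)
    h=b[3]-b[2]
    o[:h*5,400*i:400*i+400]=cv2.resize(c["frame"][b[2]:b[3],b[0]:b[1]],(400,h*5),interpolation=cv2.INTER_CUBIC)
cv2.imwrite("pics/g4.png",o[:,:,::-1])
E
python3 go.py .4125 -.0815 .049 10.1 .5001 -.0666 .049 10.1
```

```text
clock: 7.07
tcp_pos: [0.4129, -0.0833, 0.0537]
tcp_rot: [[0.985, 0.172, 0.001], [0.172, -0.985, 0.0], [0.001, -0.0, -1.0]]
wrist_force: [0.5, 0.5, -2.2]
width: 0.621
grasp_force: 85.4
t 7.17 p [ 0.413  -0.0838  0.054 ] yaw 9.86 j [ 17.  35. -13. 128.  24.  18. -96.] F [-0.1 -0.5 -2.4] w 53.1 g 85.4
dp [-0.001, -0.012, 0.025] dr [0.0001, -0.0003, -0.0007]
dp [0.444, -0.01, 0.026] dr [0.0001, -0.0003, -0.0007]
```

View pics/g4.png

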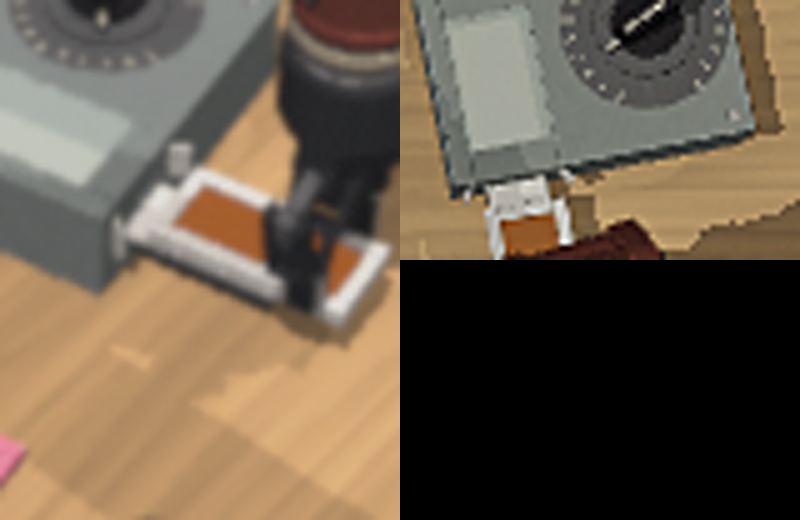

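The carrier sits just above the tongue and aligned with it. Its front edge in the top crop runs from (492,213) to (570,203), and the cheeks are at (467,193) and (568,175).

```bash
python3 - <<'E'
from h import *
T=load("top3");S=load("side3")
V=np.array([.5257,-.062]);a=np.radians(10.1);M=np.array([[np.cos(a),np.sin(a)],[-np.sin(a),np.cos(a)]])
f=lambda p:np.array(p)/5.+[-400/5+320,150]-.4
g=lambda p:np.array(p)/5.+[310,160]-.4
for n,p,z in(("carr FL",(490,213),.054),("carr FR",(570,203),.054),("cheek L",(467,193),.054),("cheek R",(568,175),.054),("tongue L",(486,188),.035)):
    print(n,(M@(px2w(T,f(p),z)[0,:2]-V)*1000).round(1))
for n,p,z in(("FR",(200,168),.053),("RR",(390,250),.053),("RL",(335,325),.050),("cheek R",(180,147),.054),("cheek L",(120,222),.054),("FL tongue/carr",(135,235),.05)):
    print("S",n,(M@(px2w(S,g(p),z)[0,:2]-V)*1000).round(1))
# glass area orientation/edges in side view
c=S;sub=c["frame"][185:230,335:395].astype(int);m=(sub[...,0]-sub[...,2]>70)&(sub[...,1]<110)&(sub[...,0]<200)
ys,xs=np.nonzero(m);P=(px2w(S,np.c_[xs+335,ys+185],.053)[:,:2]-V)@M.T*1000
print(len(P),P.min(0),P.max(0), np.percentile(P,[5,95],axis=0))
E
```

```text
carr FL [-21.1  21.9]
carr FR [-24.4 -32.9]
cheek L [-4.8 34.7]
cheek R [ -5.2 -35.3]
tongue L [-1.4 20.2]
S FR [-17.2 -28.1]
S RR [-135.2  -27.9]
S RL [-133.3   32.8]
S cheek R [  0.  -35.7]
S cheek L [-0.4 31.4]
S FL tongue/carr [-10.5  32.3]
158 [-122.61032731  -16.33018588] [-27.05901867  14.16219476] [[-120.02496329  -14.18767428]
 [ -29.83911551   12.77359231]]
```

```bash
python3 - <<'E'
from h import *
V=np.array([.5257,-.062]);a=np.radians(10.1);Q=np.array([[np.cos(a),-np.sin(a)],[np.sin(a),np.cos(a)]])
def prof(c,x,ys,z):
    P=np.array([np.r_[V+Q@[x/1000,y/1000],z] for y in ys]);p=w2px(c,P).astype(np.float32)
    return cv2.remap(c["frame"],p[:,0].reshape(1,-1),p[:,1].reshape(1,-1),cv2.INTER_LINEAR)[0]
ys=np.arange(44,-45,-4)
print(ys.tolist())
T=load("top3");S=load("side3")
for n,c,xs,z in(("top",T,(-26,-32,-38),.053),("side",S,(-30,-40,-50,-60,-115,-125),.053),("side0 tongue",load("side0"),(-20,-50,-80),.035),("top0 tongue",load("top0"),(-20,-50,-80),.035)):
    for x in xs:
        print(n,x,prof(c,x,ys,z)[:,2].tolist())
E
```

```text
[44, 40, 36, 32, 28, 24, 20, 16, 12, 8, 4, 0, -4, -8, -12, -16, -20, -24, -28, -32, -36, -40, -44]
top -26 [96, 96, 96, 94, 98, 158, 180, 155, 173, 196, 156, 131, 154, 212, 196, 163, 137, 206, 171, 74, 57, 60, 59]
top -32 [90, 88, 88, 86, 98, 155, 176, 40, 26, 30, 31, 34, 35, 30, 26, 23, 81, 189, 201, 82, 59, 61, 59]
top -38 [92, 91, 91, 88, 94, 180, 171, 82, 32, 41, 42, 40, 41, 42, 39, 37, 84, 185, 202, 47, 63, 67, 64]
side -30 [68, 82, 119, 142, 166, 188, 170, 108, 53, 48, 48, 49, 50, 50, 59, 96, 168, 212, 192, 136, 115, 113, 112]
side -40 [64, 75, 122, 147, 164, 188, 169, 105, 56, 46, 46, 45, 45, 44, 50, 89, 170, 212, 190, 141, 117, 116, 116]
side -50 [57, 73, 113, 144, 171, 190, 167, 102, 52, 46, 45, 46, 45, 45, 51, 96, 172, 213, 195, 145, 122, 119, 119]
side -60 [62, 73, 115, 146, 170, 192, 175, 105, 55, 46, 46, 45, 44, 45, 52, 91, 155, 194, 188, 139, 122, 120, 120]
side -115 [59, 58, 50, 37, 41, 54, 72, 83, 79, 64, 49, 43, 43, 44, 47, 68, 103, 117, 91, 48, 29, 30, 38]
side -125 [61, 65, 86, 114, 155, 189, 188, 157, 148, 143, 138, 133, 133, 131, 137, 151, 174, 181, 154, 101, 77, 75, 72]
side0 tongue -20 [90, 91, 88, 71, 67, 110, 172, 205, 208, 207, 207, 207, 205, 206, 204, 199, 176, 125, 101, 103, 105, 105, 104]
side0 tongue -50 [96, 96, 90, 67, 58, 104, 163, 200, 207, 206, 207, 206, 205, 204, 203, 199, 179, 132, 111, 110, 110, 110, 110]
side0 tongue -80 [90, 90, 87, 68, 59, 105, 162, 190, 203, 206, 206, 205, 204, 204, 203, 201, 184, 135, 110, 106, 106, 105, 106]
top0 tongue -20 [105, 105, 105, 105, 103, 91, 151, 188, 181, 179, 180, 179, 178, 180, 177, 181, 154, 48, 53, 57, 93, 96, 93]
top0 tongue -50 [97, 96, 96, 95, 90, 78, 147, 191, 182, 178, 182, 180, 178, 179, 177, 180, 200, 40, 57, 59, 83, 103, 100]
top0 tongue -80 [92, 92, 95, 97, 98, 75, 106, 193, 182, 180, 181, 180, 179, 177, 179, 181, 187, 73, 50, 52, 75, 91, 87]
```

```bash
python3 -m pendant '[{"dp":[0,-0.005,0.015],"dr":[0,0,0],"fingers":1},{"dp":[0,-0.005,0.025],"dr":[0,0,-0.0004],"fingers":1},{"dp":[0.03,-0.005,0.025],"dr":[0,0,-0.0004],"fingers":1},{"dp":[0.06,-0.005,0.025],"dr":[0,0,-0.0004],"fingers":1},{"dp":[0.09,-0.005,0.025],"dr":[0,0,-0.0004],"fingers":1},{"dp":[0.12,-0.005,0.025],"dr":[0,0,-0.0004],"fingers":1},{"dp":[0.15,-0.005,0.025],"dr":[0,0,-0.0004],"fingers":1},{"dp":[0.18,-0.005,0.025],"dr":[0,0,-0.0004],"fingers":1},{"dp":[0.2,-0.005,0.025],"dr":[0,0,-0.0004],"fingers":1},{"dp":[0.2,-0.005,0.025],"dr":[0,0,-0.0004],"fingers":1}]'; python3 go.py .5001 -.0666 .049 10.1
```

```text
clock: 8.0
tcp_pos: [0.4531, -0.0759, 0.0484]
tcp_rot: [[0.985, 0.174, 0.002], [0.174, -0.985, 0.0], [0.002, -0.0, -1.0]]
wrist_force: [0.7, -0.1, -2.9]
width: 0.621
grasp_force: 85.5
t 8.0 p [ 0.4531 -0.0759  0.0484] yaw 10.0 j [ 16.  38. -14. 123.  23.  22. -97.] F [ 0.7 -0.1 -2.9] w 52.8 g 85.5
dp [0.239, -0.005, -0.003] dr [-0.0, -0.0003, -0.0003]
```

```bash
python3 -m pendant '[{"dp":[0.03,0,0],"dr":[0,0,0],"fingers":1},{"dp":[0.06,0,0],"dr":[0,0,0],"fingers":1},{"dp":[0.09,0,0],"dr":[0,0,0],"fingers":1},{"dp":[0.12,0,0],"dr":[0,0,0],"fingers":1},{"dp":[0.15,0,0],"dr":[0,0,0],"fingers":1},{"dp":[0.18,0,0],"dr":[0,0,0],"fingers":1},{"dp":[0.21,0,0],"dr":[0,0,0],"fingers":1},{"dp":[0.23,0,0],"dr":[0,0,0],"fingers":1},{"dp":[0.23,0,0],"dr":[0,0,0],"fingers":1}]'; python3 go.py .5001 -.0666 .049 10.1
```

```text
clock: 8.75
tcp_pos: [0.4984, -0.0678, 0.0484]
tcp_rot: [[0.985, 0.174, 0.002], [0.174, -0.985, 0.001], [0.002, -0.0, -1.0]]
wrist_force: [0.5, 0.4, -2.8]
width: 0.621
grasp_force: 85.5
t 8.75 p [ 0.4984 -0.0678  0.0484] yaw 10.01 j [ 15.  40. -15. 116.  22.  27. -96.] F [ 0.5  0.4 -2.8] w 52.8 g 85.5
dp [0.009, -0.004, -0.003] dr [-0.0001, -0.0004, -0.0003]
```

```bash
python3 -m pendant '[{"dp":[0,0,0],"dr":[0,0,0],"fingers":-0.55},{"dp":[0,0,0],"dr":[0,0,0],"fingers":-0.55},{"dp":[0,0,0],"dr":[0,0,0],"fingers":-0.55},{"dp":[0,0,0],"dr":[0,0,0],"fingers":-0.55},{"dp":[0,0,-0.1],"dr":[0,0,0],"fingers":-0.55},{"dp":[0,0,-0.2],"dr":[0,0,0],"fingers":-0.55},{"dp":[0,0,-0.25],"dr":[0,0,0],"fingers":-0.55},{"dp":[-0.15,0,-0.25],"dr":[0,0,0],"fingers":1},{"dp":[-0.25,0,-0.25],"dr":[0,0,0],"fingers":1},{"dp":[-0.25,0,-0.25],"dr":[0,0,0],"fingers":1},{"dp":[-0.25,0,-0.25],"dr":[0,0,0],"fingers":1},{"dp":[-0.25,0,-0.25],"dr":[0,0,0],"fingers":1},{"dp":[-0.25,0,-0.25],"dr":[0,0,0],"fingers":1},{"dp":[-0.25,0,-0.25],"dr":[0,0,0],"fingers":1}]' 40; python3 go.py .4492 -.0756 .053 10.1; python3 - <<'E'
from h import *
from cell import r
o=np.zeros((520,800,3),np.uint8)
for i,(n,b) in enumerate((("side",(310,390,160,264)),("top",(320,400,150,202)))):
    c=r.camera(n); np.savez(f"{n}4.npz",**c)
    h=b[3]-b[2]
    o[:h*5,400*i:400*i+400]=cv2.resize(c["frame"][b[2]:b[3],b[0]:b[1]],(400,h*5),interpolation=cv2.INTER_CUBIC)
cv2.imwrite("pics/g5.png",o[:,:,::-1])
E
```

```text
clock: 9.92
tcp_pos: [0.4487, -0.0767, 0.0983]
tcp_rot: [[0.985, 0.174, 0.001], [0.174, -0.985, 0.0], [0.001, -0.0, -1.0]]
wrist_force: [-0.6, -0.2, -0.8]
width: -0.002
grasp_force: 0.0
t 9.92 p [ 0.4487 -0.0767  0.0983] yaw 10.0 j [ 20.  32. -18. 121.  20.  29. -94.] F [-0.6 -0.2 -0.8] w -0.2 g 0.0
dp [0.003, -0.005, 0.227] dr [-0.0, -0.0002, -0.0003]
```

View pics/g5.png

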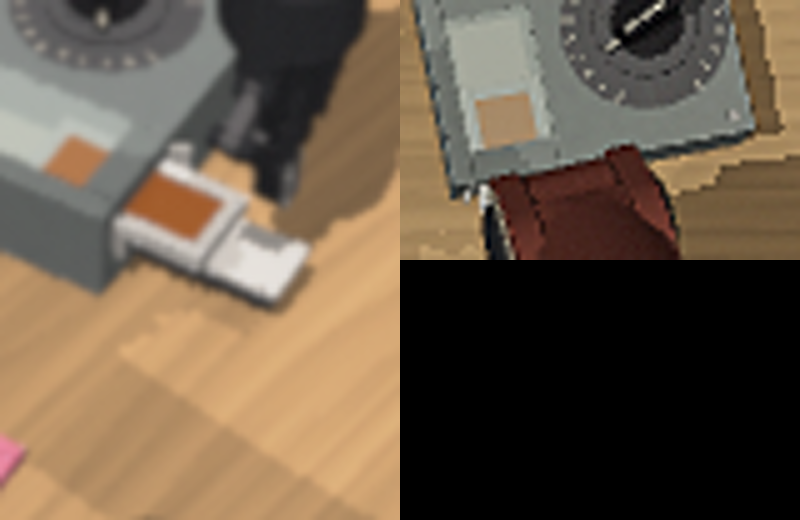

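The carrier lies straight in the slot, its amber glass visible under the window, and the closed fingers are behind it. I lower them and push.

```bash
python3 -m pendant '[{"dp":[0,-0.005,0.1],"dr":[0,0,0],"fingers":1},{"dp":[0,-0.005,0.18],"dr":[0,0,0],"fingers":1},{"dp":[0,-0.005,0.22],"dr":[0,0,0],"fingers":1},{"dp":[0,-0.005,0.235],"dr":[0,0,0],"fingers":1},{"dp":[0,-0.005,0.235],"dr":[0,0,0],"fingers":1},{"dp":[0,-0.005,0.235],"dr":[0,0,0],"fingers":1}]'; python3 go.py .4492 -.0756 .053 10.1
```

```text
clock: 10.52
tcp_pos: [0.4478, -0.0759, 0.0516]
tcp_rot: [[0.985, 0.173, 0.001], [0.173, -0.985, 0.0], [0.001, 0.0, -1.0]]
wrist_force: [-0.3, -0.5, -0.3]
width: -0.002
grasp_force: 0.0
t 10.52 p [ 0.4478 -0.0759  0.0516] yaw 9.98 j [ 16.  37. -14. 123.  23.  22. -97.] F [-0.3 -0.5 -0.3] w -0.2 g 0.0
dp [0.007, -0.0, -0.007] dr [0.0, -0.0001, -0.0003]
```

```bash
python3 -m pendant '[{"dp":[0.03,0,0.007],"dr":[0,0,0],"fingers":1},{"dp":[0.06,0,0.007],"dr":[0,0,0],"fingers":1},{"dp":[0.09,0,0.007],"dr":[0,0,0],"fingers":1},{"dp":[0.12,0,0.007],"dr":[0,0,0],"fingers":1},{"dp":[0.15,0,0.007],"dr":[0,0,0],"fingers":1},{"dp":[0.18,0,0.007],"dr":[0,0,0],"fingers":1},{"dp":[0.21,0,0.007],"dr":[0,0,0],"fingers":1},{"dp":[0.24,0,0.007],"dr":[0,0,0],"fingers":1},{"dp":[0.26,0,0.007],"dr":[0,0,0],"fingers":1},{"dp":[0.27,0,0.007],"dr":[0,0,0],"fingers":1},{"dp":[0.27,0,0.007],"dr":[0,0,0],"fingers":1}]'; python3 go.py .509 -.065 .05 10.1
```

```text
clock: 11.43
tcp_pos: [0.5019, -0.0663, 0.0499]
tcp_rot: [[0.985, 0.174, 0.002], [0.174, -0.985, 0.001], [0.002, -0.0, -1.0]]
wrist_force: [0.0, -0.6, -0.1]
width: -0.0
grasp_force: 0.0
t 11.43 p [ 0.5019 -0.0663  0.0499] yaw 9.99 j [ 15.  40. -15. 115.  22.  27. -96.] F [ 0.  -0.6 -0.1] w -0.0 g 0.0
dp [0.036, 0.0, -0.0] dr [-0.0, -0.0003, -0.0003]
```

```bash
python3 -m pendant '[{"dp":[0.01,0,0],"dr":[0,0,0],"fingers":1},{"dp":[0.02,0,0],"dr":[0,0,0],"fingers":1},{"dp":[0.03,0,0],"dr":[0,0,0],"fingers":1},{"dp":[0.035,0,0],"dr":[0,0,0],"fingers":1},{"dp":[0.035,0,0],"dr":[0,0,0],"fingers":1}]'; python3 -m pendant '[{"dp":[0.005,0,0],"dr":[0,0,0],"fingers":1},{"dp":[0.01,0,0],"dr":[0,0,0],"fingers":1},{"dp":[0.01,0,0],"dr":[0,0,0],"fingers":1}]' | grep -E 'pos|force'
```

```text
clock: 11.85
tcp_pos: [0.5081, -0.0653, 0.0499]
tcp_rot: [[0.985, 0.173, 0.001], [0.173, -0.985, 0.0], [0.001, -0.0, -1.0]]
wrist_force: [-1.0, 0.1, -1.1]
width: 0.003
grasp_force: 0.3
tcp_pos: [0.5096, -0.065, 0.0499]
wrist_force: [-0.8, -0.5, -0.7]
grasp_force: 0.6
```

```bash
python3 -m pendant '[{"dp":[0.005,0,0],"dr":[0,0,0],"fingers":1},{"dp":[0.01,0,0],"dr":[0,0,0],"fingers":1},{"dp":[0.01,0,0],"dr":[0,0,0],"fingers":1}]' | grep -E 'pos|force';python3 -m pendant '[{"dp":[0.005,0,0],"dr":[0,0,0],"fingers":1},{"dp":[0.01,0,0],"dr":[0,0,0],"fingers":1},{"dp":[0.01,0,0],"dr":[0,0,0],"fingers":1}]' | grep -E 'pos|force'
```

```text
tcp_pos: [0.5105, -0.0649, 0.0498]
wrist_force: [-4.0, -1.3, 2.9]
grasp_force: 1.8
tcp_pos: [0.5106, -0.0649, 0.0496]
wrist_force: [-5.9, -1.3, 4.4]
grasp_force: 3.3
```

```bash
python3 -m pendant '[{"dp":[0.01,0,0],"dr":[0,0,0],"fingers":1},{"dp":[0.02,0,0],"dr":[0,0,0],"fingers":1},{"dp":[0.02,0,0],"dr":[0,0,0],"fingers":1}]' | grep -E 'pos|force';python3 -m pendant '[{"dp":[0.01,0,0],"dr":[0,0,0],"fingers":1},{"dp":[0.02,0,0],"dr":[0,0,0],"fingers":1},{"dp":[0.02,0,0],"dr":[0,0,0],"fingers":1}]' | grep -E 'pos|force'; python3 go.py
```

```text
tcp_pos: [0.5107, -0.0649, 0.0491]
wrist_force: [-11.0, -0.4, 7.8]
grasp_force: 5.8
tcp_pos: [0.5109, -0.065, 0.0488]
wrist_force: [-16.2, -2.2, 12.3]
grasp_force: 8.4
t 13.1 p [ 0.5109 -0.065   0.0488] yaw 9.89 j [ 15.  41. -16. 113.  21.  30. -96.] F [-16.2  -2.2  12.3] w 0.2 g 8.4
```

```bash
python3 -m pendant '[{"dp":[-0.03,0,-0.005],"dr":[0,0,0],"fingers":1},{"dp":[-0.1,0,-0.01],"dr":[0,0,0],"fingers":1},{"dp":[-0.15,0,-0.05],"dr":[0,0,0],"fingers":1},{"dp":[-0.15,0,-0.25],"dr":[0,0,0],"fingers":1},{"dp":[-0.15,0,-0.45],"dr":[0,0,0],"fingers":1},{"dp":[-0.15,0,-0.65],"dr":[0,0,0.02],"fingers":0.4},{"dp":[-0.15,0,-0.75],"dr":[0,0,-0.02],"fingers":0.4},{"dp":[-0.15,0,-0.75],"dr":[0,0,-0.04],"fingers":0.4},{"dp":[-0.15,0,-0.75],"dr":[0,0,-0.06],"fingers":0.4},{"dp":[-0.15,0,-0.75],"dr":[0,0,-0.08],"fingers":0.4},{"dp":[-0.15,0,-0.75],"dr":[0,0,-0.1],"fingers":0.4},{"dp":[-0.15,0,-0.75],"dr":[0,0,-0.12],"fingers":0.4},{"dp":[-0.15,0,-0.75],"dr":[0,0,-0.14],"fingers":0.4},{"dp":[-0.15,0,-0.75],"dr":[0,0,-0.16],"fingers":0.4},{"dp":[-0.15,0,-0.75],"dr":[0,0,-0.16],"fingers":0.4}]'
cat > rect.py <<'E'
import sys
from h import *
from cell import r
V=np.array([.5260,-.0617]);a=np.radians(10.1);Q=np.array([[np.cos(a),-np.sin(a)],[np.sin(a),np.cos(a)]])
def rect(c,x0,x1,y0,y1,z,k): # image up = viewer x, left = viewer y (mm)
    X,Y=np.meshgrid(np.arange(x1,x0,-1/k),np.arange(y1,y0,-1/k),indexing="ij")
    P=np.c_[X.ravel(),Y.ravel()]/1000@Q.T+V
    p=w2px(c,np.c_[P,np.full(len(P),z)]).astype(np.float32).reshape(X.shape+(2,))
    return cv2.remap(c["frame"],p[...,0],p[...,1],cv2.INTER_CUBIC)
if __name__=="__main__":
    t=sys.argv[1]; o=[]
    for n in("top","side"):
        c=r.camera(n); np.savez(f"{n}{t}.npz",**c)
        i=rect(c,20,150,-170,-40,.075,3).copy(); o.append(i)
    o=np.hstack(o)
    b=np.hstack([rect(load(n+t),-60,10,-65,65,.041,3) for n in("top","side")]) # tongue and carrier rear
    o=np.vstack([o,cv2.resize(b,(o.shape[1],b.shape[0]))])
    for x in(195,585): cv2.circle(o,(x,195),1,(0,255,0),-1)
    cv2.imwrite(f"pics/r{t}.png",o[:,:,::-1]); print(o.shape)
E
python3 rect.py 5; python3 go.py
```

```text
clock: 14.35
tcp_pos: [0.4929, -0.0679, 0.201]
tcp_rot: [[0.381, 0.925, 0.004], [0.925, -0.381, 0.0], [0.002, 0.003, -1.0]]
wrist_force: [-0.2, -0.0, -0.5]
width: 0.302
grasp_force: 0.0
(600, 780, 3)
t 14.45 p [ 0.4927 -0.0681  0.2006] yaw 67.25 j [ 32.  29. -39. 109.  24.  50. -42.] F [-0.8 -0.4 -0.8] w 24.9 g 0.0
```

View pics/r5.png

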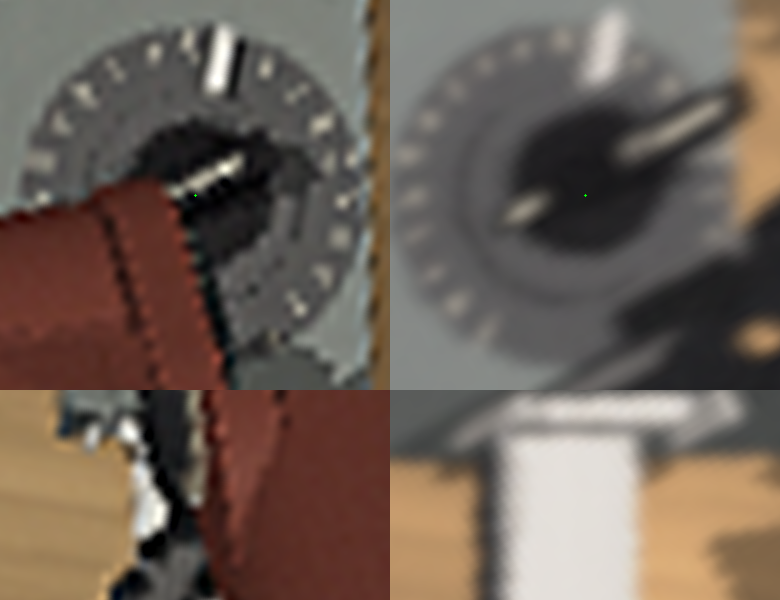

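In the rectified view the carrier's rear edge is about 5 mm outside the mouth, so it is home. The marker is near (220,60) in the left half, at roughly 160 degrees. I measure the marker and pointer numerically from the unoccluded first pictures.

```bash
cat > meas.py <<'E'
import sys
from rect import *
from scipy.optimize import least_squares
def blobs(c,z,th,amin,amax):
    k=4;i=rect(c,20,150,-170,-40,z,k).astype(int);g=i.min(2)
    bg=cv2.medianBlur(np.uint8(g),41).astype(int)
    m=np.uint8(g-bg>th);n,l,st,ce=cv2.connectedComponentsWithStats(m);out=[]
    for j in range(1,n):
        if amin<st[j,4]<amax:
            y,x=np.nonzero(l==j);P=np.c_[150-y/k,-40-x/k];w=(g-bg)[y,x]
            w_,v=np.linalg.eigh(np.cov(P.T)) if len(P)>3 else (0,np.eye(2))
            out.append((np.average(P,axis=0,weights=w),st[j,4]/k/k,v[:,1],P))
    return out
def circ(c):
    t=np.array([b[0] for b in blobs(c,.067,25,15,500)])
    d=np.hypot(*(t-[85,-105]).T); t=t[(d>40)&(d<62)]
    q=least_squares(lambda p:np.hypot(*(t-p[:2]).T)-p[2],[85,-105,50],loss="soft_l1",f_scale=.5)
    return q.x,len(t)
if __name__=="__main__":
    for n in sys.argv[1:]:
        c=load(n);q,k=circ(c);print(n,"axis",q.round(2),k)
        for z in(.075,.076,.11):
            for b in blobs(c,z,45,150,3000):
                d=b[0]-q[:2];e=b[2]*np.sign(b[2]@d)
                print(" z",z,"area",round(b[1]),"r",np.hypot(*d).round(1),"theta",(150-np.degrees(np.arctan2(d[1],d[0]))).round(1),"own axis",(150-np.degrees(np.arctan2(e[1],e[0]))).round(1), b[0].round(1))
E
python3 meas.py top0 side0 top3 side3
```

```text
top0 axis [  84.75 -105.34   50.59] 23
 z 0.075 area 78 r 44.5 theta 159.9 own axis 160.2 [ 128.6 -113. ]
 z 0.075 area 11 r 48.0 theta 210.0 own axis 223.2 [ 108.7 -146.9]
 z 0.075 area 37 r 14.9 theta 197.7 own axis 207.7 [  94.8 -116.3]
 z 0.075 area 25 r 5.2 theta 165.6 own axis 211.2 [  89.7 -106.7]
 z 0.075 area 39 r 10.7 theta 57.9 own axis 29.1 [ 84.3 -94.6]
 z 0.075 area 27 r 26.3 theta 37.4 own axis 39.0 [ 74.6 -81. ]
 z 0.076 area 78 r 44.2 theta 159.8 own axis 160.2 [ 128.3 -112.8]
 z 0.076 area 12 r 47.8 theta 210.1 own axis 219.7 [ 108.6 -146.8]
 z 0.076 area 37 r 14.6 theta 197.9 own axis 207.3 [  94.6 -116.2]
 z 0.076 area 25 r 4.9 theta 164.4 own axis 210.5 [  89.5 -106.6]
 z 0.076 area 39 r 10.9 theta 56.8 own axis 28.8 [ 84.1 -94.4]
 z 0.076 area 27 r 26.5 theta 37.2 own axis 39.1 [ 74.5 -80.9]
 z 0.11 area 78 r 36.3 theta 153.7 own axis 160.3 [ 121.  -107.7]
 z 0.11 area 12 r 39.2 theta 214.5 own axis 220.4 [ 101.6 -140.8]
 z 0.11 area 62 r 2.7 theta 206.2 own axis 211.8 [  86.3 -107.6]
 z 0.11 area 39 r 17.1 theta 36.2 own axis 28.8 [ 77.8 -89.6]
 z 0.11 area 26 
[... 1162 characters left out ...]
38.6 [ 74.5 -80.9]
 z 0.076 area 11 r 58.6 theta 255.3 own axis -17.8 [  69.5 -161.8]
 z 0.076 area 10 r 52.9 theta 29.2 own axis 60.1 [ 57.9 -59.8]
 z 0.11 area 80 r 36.1 theta 153.8 own axis 160.2 [ 121.  -107.7]
 z 0.11 area 10 r 44.2 theta 125.0 own axis 160.4 [125.  -86.5]
 z 0.11 area 13 r 39.2 theta 214.9 own axis 221.7 [ 101.6 -140.8]
 z 0.11 area 65 r 2.8 theta 211.3 own axis 212.0 [  86.3 -107.7]
 z 0.11 area 40 r 17.3 theta 35.3 own axis 28.5 [ 77.8 -89.5]
 z 0.11 area 27 r 33.3 theta 30.0 own axis 38.9 [ 68.3 -76.4]
 z 0.11 area 11 r 54.7 theta 263.3 own axis -17.8 [  63.3 -155.5]
 z 0.11 area 10 r 59.3 theta 26.4 own axis 48.0 [ 52.2 -55.8]
side3 axis [  83.63 -104.65   48.59] 1
```

```bash
python3 go.py .5 -.10 .19 95 .6281 -.1504 .18 125
```

```text
t 14.45 p [ 0.4927 -0.0681  0.2006] yaw 67.25 j [ 32.  29. -39. 109.  24.  50. -42.] F [-0.8 -0.4 -0.8] w 24.9 g 0.0
dp [-0.133, 0.095, 0.053] dr [0.0004, -0.0002, -0.0771]
dp [-0.118, 0.783, 0.105] dr [0.0005, -0.0001, -0.1604]
```

```bash
python3 -m pendant '[{"dp":[-0.02,0.1,0],"dr":[0,0,-0.018],"fingers":0.4},{"dp":[-0.04,0.2,0],"dr":[0,0,-0.036],"fingers":0.4},{"dp":[-0.05,0.3,0],"dr":[0,0,-0.054],"fingers":0.4},{"dp":[-0.06,0.4,0],"dr":[0,0,-0.072],"fingers":0.4},{"dp":[-0.08,0.5,0],"dr":[0,0,-0.09],"fingers":0.4},{"dp":[-0.1,0.6,0],"dr":[0,0,-0.108],"fingers":0.4},{"dp":[-0.11,0.7,0],"dr":[0,0,-0.126],"fingers":0.4},{"dp":[-0.118,0.783,0.05],"dr":[0,0,-0.144],"fingers":0.4},{"dp":[-0.118,0.783,0.1],"dr":[0,0,-0.16],"fingers":0.4},{"dp":[-0.118,0.783,0.1],"dr":[0,0,-0.16],"fingers":0.4},{"dp":[-0.118,0.783,0.1],"dr":[0,0,-0.16],"fingers":0.4},{"dp":[-0.118,0.783,0.1],"dr":[0,0,-0.16],"fingers":0.4}]';python3 go.py .6281 -.1504 .13 125 .6281 -.1504 .097 125
```

```text
clock: 15.45
tcp_pos: [0.6272, -0.1498, 0.1808]
tcp_rot: [[-0.57, 0.822, 0.001], [0.822, 0.57, 0.0], [-0.0, 0.001, -1.0]]
wrist_force: [-0.5, 0.1, 0.5]
width: 0.3
grasp_force: 0.0
t 15.45 p [ 0.6272 -0.1498  0.1808] yaw 124.72 j [ 38.  47. -51.  86.  38.  66.  15.] F [-0.5  0.1  0.5] w 25.5 g 0.0
dp [-0.005, 0.001, 0.254] dr [0.0002, 0.0001, -0.0008]
dp [-0.005, 0.001, 0.419] dr [0.0002, 0.0001, -0.0008]
```

```bash
python3 -m pendant '[{"dp":[-0.005,0,0.15],"dr":[0,0,-0.001],"fingers":0.4},{"dp":[-0.005,0,0.25],"dr":[0,0,-0.001],"fingers":0.4},{"dp":[-0.005,0,0.3],"dr":[0,0,-0.001],"fingers":0.4},{"dp":[-0.005,0,0.33],"dr":[0,0,-0.001],"fingers":0.4},{"dp":[-0.005,0,0.36],"dr":[0,0,-0.001],"fingers":0.4},{"dp":[-0.005,0,0.36],"dr":[0,0,-0.001],"fingers":0.4}]'; python3 -m pendant '[{"dp":[0,0,0.02],"dr":[0,0,0],"fingers":0.4},{"dp":[0,0,0.04],"dr":[0,0,0],"fingers":0.4},{"dp":[0,0,0.055],"dr":[0,0,0],"fingers":0.4},{"dp":[0,0,0.055],"dr":[0,0,0],"fingers":0.4}]';python3 go.py
```

```text
clock: 15.95
tcp_pos: [0.6277, -0.151, 0.108]
tcp_rot: [[-0.577, 0.817, 0.0], [0.817, 0.577, 0.0], [-0.0, 0.0, -1.0]]
wrist_force: [-0.0, -0.3, -0.3]
width: 0.298
grasp_force: 0.0
clock: 16.28
tcp_pos: [0.6273, -0.1514, 0.0965]
tcp_rot: [[-0.577, 0.817, -0.001], [0.817, 0.577, -0.0], [0.0, -0.001, -1.0]]
wrist_force: [0.6, 1.1, -0.1]
width: 0.3
grasp_force: 0.0
t 16.28 p [ 0.6273 -0.1514  0.0965] yaw 125.22 j [ 37.  52. -47.  90.  43.  58.  12.] F [ 0.6  1.1 -0.1] w 25.5 g 0.0
```

Down without contact. Closing gently on the bar.

```bash
python3 -m pendant '[{"dp":[0,0,0],"dr":[0,0,0],"fingers":1},{"dp":[0,0,0],"dr":[0,0,0],"fingers":1},{"dp":[0,0,0],"dr":[0,0,0],"fingers":1},{"dp":[0,0,0],"dr":[0,0,0],"fingers":1}]' 30; python3 go.py .6278 -.1508 .0965 0.1
```

```text
clock: 16.62
tcp_pos: [0.6298, -0.1496, 0.0973]
tcp_rot: [[-0.577, 0.816, 0.005], [0.816, 0.577, 0.003], [-0.001, 0.006, -1.0]]
wrist_force: [4.9, 1.6, -3.9]
width: 0.156
grasp_force: 35.8
t 16.62 p [ 0.6298 -0.1496  0.0973] yaw 125.27 j [ 37.  52. -47.  90.  43.  58.  12.] F [ 4.9  1.6 -3.9] w 13.3 g 35.8
dp [0.001, -0.012, 0.004] dr [0.0006, -0.001, 0.3477]
```

```bash
python3 -m pendant '[{"dp":[0,0.015,0],"dr":[0,0,0],"fingers":1},{"dp":[0,0.015,0],"dr":[0,0,0.015],"fingers":1},{"dp":[0,0.015,0],"dr":[0,0,0.03],"fingers":1},{"dp":[0,0.015,0],"dr":[0,0,0.045],"fingers":1},{"dp":[0,0.015,0],"dr":[0,0,0.06],"fingers":1},{"dp":[0,0.015,0],"dr":[0,0,0.075],"fingers":1},{"dp":[0,0.015,0],"dr":[0,0,0.09],"fingers":1},{"dp":[0,0.015,0],"dr":[0,0,0.1],"fingers":1},{"dp":[0,0.015,0],"dr":[0,0,0.1],"fingers":1}]'; python3 go.py .6278 -.1508 .0965 0.1
```

```text
clock: 17.37
tcp_pos: [0.6302, -0.1494, 0.0973]
tcp_rot: [[0.014, 1.0, 0.0], [1.0, -0.014, -0.001], [-0.001, 0.0, -1.0]]
wrist_force: [0.8, -0.3, 0.8]
width: 0.155
grasp_force: 36.3
t 17.37 p [ 0.6302 -0.1494  0.0973] yaw 89.18 j [ 33.  49. -39.  90.  36.  54. -19.] F [ 0.8 -0.3  0.8] w 13.1 g 36.3
dp [-0.007, -0.012, 0.004] dr [0.0001, 0.0001, 0.2474]
```

```bash
python3 -m pendant '[{"dp":[0,0,0],"dr":[0,0,0.015],"fingers":1},{"dp":[0,0,0],"dr":[0,0,0.03],"fingers":1},{"dp":[0,0,0],"dr":[0,0,0.045],"fingers":1},{"dp":[0,0,0],"dr":[0,0,0.06],"fingers":1},{"dp":[0,0,0],"dr":[0,0,0.075],"fingers":1},{"dp":[0,0,0],"dr":[0,0,0.09],"fingers":1},{"dp":[0,0,0],"dr":[0,0,0.105],"fingers":1},{"dp":[0,0,0],"dr":[0,0,0.12],"fingers":1},{"dp":[0,0,0],"dr":[0,0,0.135],"fingers":1},{"dp":[0,0,0],"dr":[0,0,0.15],"fingers":1},{"dp":[0,0,0],"dr":[0,0,0.165],"fingers":1},{"dp":[0,0,0],"dr":[0,0,0.18],"fingers":1},{"dp":[0,0,0],"dr":[0,0,0.195],"fingers":1},{"dp":[0,0,0],"dr":[0,0,0.21],"fingers":1},{"dp":[0,0,0],"dr":[0,0,0.225],"fingers":1},{"dp":[0,0,0],"dr":[0,0,0.235],"fingers":1},{"dp":[0,0,0],"dr":[0,0,0.24],"fingers":1},{"dp":[0,0,0],"dr":[0,0,0.24],"fingers":1},{"dp":[0,0,0],"dr":[0,0,0.24],"fingers":1}]'; python3 go.py .6302 -.1494 .0973 0.1
```

```text
clock: 18.95
tcp_pos: [0.6305, -0.1498, 0.0973]
tcp_rot: [[0.999, 0.051, 0.001], [0.051, -0.999, -0.0], [0.001, 0.0, -1.0]]
wrist_force: [1.5, -0.2, 0.2]
width: 0.158
grasp_force: 36.4
t 18.95 p [ 0.6305 -0.1498  0.0973] yaw 2.91 j [ 21.  45. -16.  90.  15.  47. -89.] F [ 1.5 -0.2  0.2] w 13.4 g 36.4
dp [-0.002, -0.002, -0.0] dr [0.0, -0.0002, 0.0078]
```

```bash
python3 -m pendant '[{"dp":[0,0,0],"dr":[0,0,0.004],"fingers":1},{"dp":[0,0,0],"dr":[0,0,0.0078],"fingers":1},{"dp":[0,0,0],"dr":[0,0,0.0078],"fingers":1},{"dp":[0,0,0],"dr":[0,0,0.0078],"fingers":1},{"dp":[0,0,0],"dr":[0,0,0.0078],"fingers":1}]'; python3 -m pendant '[{"dp":[0,0,0],"dr":[0,0,0],"fingers":0.4},{"dp":[0,0,0],"dr":[0,0,0],"fingers":0.4},{"dp":[0,0,0],"dr":[0,0,0],"fingers":0.4},{"dp":[0,0,0],"dr":[0,0,0],"fingers":0.4},{"dp":[0,0,-0.1],"dr":[0,0,0],"fingers":0.4},{"dp":[0,0,-0.25],"dr":[0,0,0],"fingers":0.4},{"dp":[0,0,-0.4],"dr":[0,0,0],"fingers":0.4},{"dp":[-0.2,0,-0.5],"dr":[0,0,0],"fingers":0.4},{"dp":[-0.4,0,-0.5],"dr":[0,0,0],"fingers":0.4},{"dp":[-0.6,-0.1,-0.5],"dr":[0,0,0],"fingers":0.4},{"dp":[-0.8,-0.2,-0.5],"dr":[0,0,0],"fingers":0.4},{"dp":[-0.95,-0.3,-0.5],"dr":[0,0,0],"fingers":0.4},{"dp":[-0.95,-0.3,-0.5],"dr":[0,0,0],"fingers":0.4},{"dp":[-0.95,-0.3,-0.5],"dr":[0,0,0],"fingers":0.4}]'; python3 rect.py 6; python3 meas.py top6 | grep -E "axis|z 0.07[56]|z 0.11"
```

```text
clock: 19.37
tcp_pos: [0.6306, -0.1497, 0.0973]
tcp_rot: [[1.0, 0.0, 0.001], [0.0, -1.0, -0.0], [0.001, 0.0, -1.0]]
wrist_force: [2.7, -0.7, 0.9]
width: 0.154
grasp_force: 36.5
clock: 20.53
tcp_pos: [0.437, -0.0882, 0.1969]
tcp_rot: [[1.0, 0.003, -0.003], [0.003, -1.0, -0.0], [-0.003, 0.0, -1.0]]
wrist_force: [1.4, -0.1, 0.1]
width: 0.301
grasp_force: 0.0
(600, 780, 3)
top6 axis [  84.93 -105.32   50.61] 24
 z 0.075 area 82 r 43.9 theta 160.3 own axis 158.1 [ 128.1 -113.1]
 z 0.075 area 10 r 49.7 theta 133.8 own axis 164.9 [132.7 -91.4]
 z 0.075 area 119 r 12.7 theta 180.1 own axis 161.2 [  95.9 -111.7]
 z 0.075 area 13 r 47.9 theta 210.3 own axis 222.2 [ 108.7 -147. ]
 z 0.075 area 12 r 58.7 theta 255.4 own axis -17.6 [  69.3 -161.9]
 z 0.075 area 10 r 52.8 theta 29.5 own axis 34.3 [ 58.1 -59.9]
 z 0.076 area 83 r 43.6 theta 160.1 own axis 158.0 [ 127.9 -113. ]
 z 0.076 area 10 r 49.6 theta 133.5 own axis 161.9 [132.5 -91.3]
 z 0.076 area 119 r 12.5 theta 179.9 own axis 161.2 [  95.7 -111.5]
 z 0.076 area 13 r 47.7 theta 210.4 own axis 223.7 [ 108.5 -146.8]
 z 0.076 area 11 r 58.6 theta 255.6 own axis -18.0 [  69.2 -161.7]
 z 0.076 area 10 r 53.0 theta 29.3 own axis 67.7 [ 57.9 -59.8]
 z 0.11 area 82 r 35.7 theta 153.9 own axis 158.3 [ 120.6 -107.8]
 z 0.11 area 10 r 44.3 theta 124.9 own axis 163.3 [125.  -86.6]
 z 0.11 area 116 r 4.4 theta 163.9 own axis 161.3 [  89.2 -106.4]
 z 0.11 area 13 r 39.2 theta 214.8 own axis 221.1 [ 101.6 -140.8]
 z 0.11 area 12 r 54.7 theta 263.6 own axis -17.3 [  63.1 -155.4]
 z 0.11 area 10 r 59.4 theta 26.5 own axis 20.4 [ 52.2 -55.8]
```

View pics/r6.png

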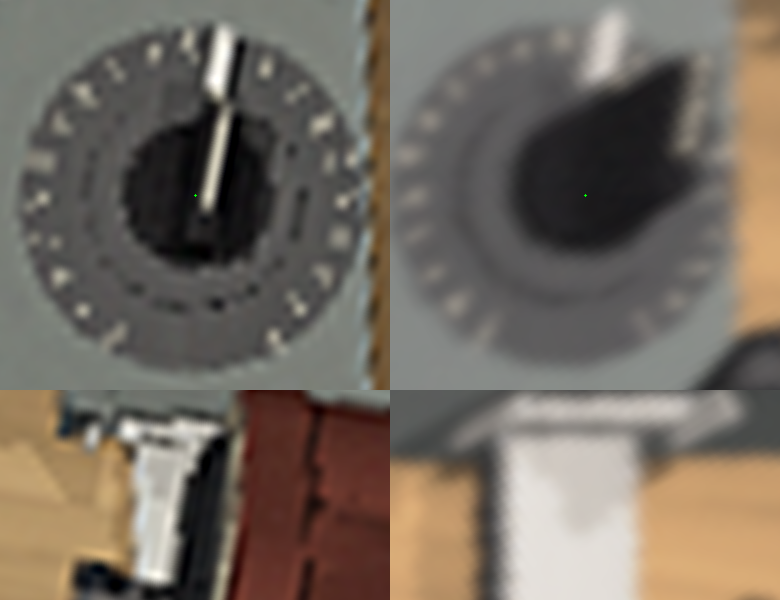

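The pointer line ends at the marker's inner end (220,95 in the left half) and the two angles agree within about 1 degree. The marker has not moved, the carrier is home and the robot touches nothing.

```bash
python3 -c "
from cell import r
print(r.hand_in())"
```

```text
the job is handed in; nothing more can be done
None
```

I pushed the carrier fully home against the stop, then turned the dial clockwise to the marker (within about 1°, marker not moved), and handed the job in at about 21 s with the robot clear; no verdict was returned.

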